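# Take a lipped-in display tray and clamp it in the engraving vise

## Robot

A 6-joint arm with a two-finger parallel gripper is mounted at the origin on the work surface. World frame = base frame: x ahead of the robot, y to its left, z up, the work surface at z = 0. Lengths are in m, angles in rad, forces in N, time in s.
With the tool pointing down it reaches from about 0.3 to 0.875 m from the base axis. Payload 4.2 kg.
Tool frame: the origin (TCP) lies midway between the tips of the shut fingers; the grasp point (between the pads) lies 19 mm behind it; z points along the fingers, y is the line along which they close (so a half turn about z gives the same grasp; the last joint's range is limited). The gripper opens to 85 mm and grips with 20 to 120 N. Pads are 22 mm wide; open, the fingers measure 114 mm over their backs; the gripper's body (76 mm by 85 mm) begins 54 mm behind the grasp point. The pads swing forward as they close: fully open they stand 13 mm farther back than shut.
Start: joints at [-1.218, 0.32, 1.565, -0, 1.257, -0.02], TCP at [0.209, -0.536, 0.231] pointing down, gripper open.
Joint ranges: [-3.11, 3.11], [-0.84, 2.01], [0.21, 2.61], [-1.34, 4.49], [0.05, 2.63], [-2.56, 2.56]. Speed limits (rad/s): [2.57, 2.57, 3.14, 3.14, 3.14, 3.14].

## Interface

Orientations are given as a 3x3 rotation matrix whose columns are the frame's x, y, z axes.
In Python, from bench import r, eyes, workorder, models gives the robot as it stands.
- The arm moves only by the shell command python3 -m creep 'ROWS'. ROWS is JSON, a list of rows, each an object with "rot": the turn, a rotation vector about the tool's x, y, z in degrees, a list of three; "slide": the shift along the tool's x, y, z in cm, a list of three; "fingers": the opening, from -1 (shut) to 1 (fully open). A call has 1 to 10 rows; each row shifts and turns the commanded pose from where the row before left it, along the tool's axes as they then stand; what a row does not reach is not made up. A row lasts 1/10 s, in which the tool goes at most 50 mm and 8.59 degrees, less where a joint would pass 70% of its speed; a pose out of reach is approached as far as the arm can. A call is refused whole if a number of a shift passes 5 or a number of a turn 8.59, either way. A call with a gripper value outside its range is refused whole. The fingers move at their own pace and stop on an object; the grip force is fixed at half the most. Time passes only in rows, so rows that do not move let the fingers close. It gives the time, the measured TCP pose, the force, the opening and the grip force at its end, in the units of the state.
- r.read_state(): the state, without advancing time (a new reading comes with each control period).
- eyes.grab_frame(name): name is "scene" or "top" or "wrist"; returns a dict with "img" (420x560x3 uint8, red, green, blue), "depth" (420x560 float32, m along the optical axis (not along the pixel's ray), 0 where there is no reading), "K" (3x3 intrinsics, pixels), "pose" (4x4, takes a point from camera to world coordinates); the wrist camera has in their place "mount" (4x4, takes a point from camera to tool coordinates, whose origin is the TCP and whose axes are the flange's). Camera axes: x right, y up, looking along -z (the intrinsics and any distortion apply to the point x, -y, -z); pixel columns grow to the right and rows downward; lengths in m; the calibration is good to about 2 mm. A picture is of the moment at which its call begins: read the wrist's pose just before it.
- workorder.hand_in(): hands the job in; it is judged then, once.
Trained networks look in the newest picture that a camera, given by its name, has taken for a name from the list of things; names that differ only in an ending like _2 or _b are one class to them, and where a whole thing is asked for, a point or a joint stands for the part that bears it (a point fixed in the world has none). Each returns a list of dicts, best first, with "conf" (0 to 1); they miss things now and then, are a little off and sometimes report something else, mostly with a low value. They report only what shows in the picture. A call takes as long as a camera call. They do not tell look-alikes from the thing itself.
- models.recognise(camera, query): "point" ([column, row] in pixels, amid what is visible of it).
- models.regions_of(camera, query): "mask" (420x560 bool, what is visible of it) and "point" ([column, row] in pixels, amid what is visible of it).
- models.place_of(camera, query): "point" ([column, row] in pixels: a listed point, or the origin of a listed thing).
The state is a dict: "time": time; "q": joint angles; "qd": joint speeds; "joint_torque": joint torques, N m; "tcp_pos": TCP position; "tcp_rot": TCP orientation; "contact_force": force on the tool from outside, world axes, zero at the start; "ft_torque": the same for the moment, N m; "width": finger opening in m; "grip_force": force on a finger pad.
Only numpy, scipy, OpenCV 4.12 (cv2) and the standard library are available. Lean on these libraries where they do the work, as an engineer would, in place of code of your own. Each camera call takes 0.05 s, during which the arm holds its last target. There are 200 camera calls.

## Task

The octagonal brass tray is to get a name engraved. First pull the vise's jaw open, then lift the tray up along its slope out from behind the lip of its display easel, stand it upright on edge at the bottom of the vise's groove, about in the middle of its length (set it down, don't drop it), let go, and slide the jaw shut so that the tray is held upright between the jaws. Leave the other trays and tools where they are.

Things in the scene. Friction and masses are not known exactly. Their poses are not given: they have to be found in the camera images.
- octagonal_tray: The only octagonal brass tray: 120 mm across flats (sides 50 mm), 12 mm thick at its 9 mm wide rim, 7 mm inside it, about 0.35 kg. Origin: centre, mid thickness. z runs up the tray from foot to top, x out of the engraved face, y along its foot. It starts leaning on easel_oct on one flat side, z 27 degrees from vertical, top towards the robot, face to +x and up.
- tray_foot (a point): Middle of the octagonal tray's bottom side, mid thickness: 60 mm below the origin along the tray's z.
- tray_top (a point): Middle of the octagonal tray's 50 mm long top side, mid thickness: 60 mm above the origin along the tray's z. Here it can be gripped across its 12 mm, fingers pointing down along its slope: the easel leaves the upper 45 mm free on both faces.
- easel_oct: Fixed wooden easel with the octagonal tray (a twin holds the round one). Origin: centre of its 120 x 110 mm base on the table; faces its +x. Back leans 27 degrees, top to -x, and ends 75 mm up the slope. The tray stands on a ledge square to it, 16 mm deep, with an 18 mm lip in front and end stops 88 mm apart: lift it 20 mm or more along the slope first; straight up it catches.
- vise: Grey fixed vise, 205 mm (x) x 110 mm (y), bed 37 mm high, corner feet out to y +-83 mm. Origin on the table. A groove along y at x = 33 to 50 mm, floor 12 mm above the table, edge at the jaw bevelled 6 mm; on its +x side the fixed jaw, face at x = 50 mm, 80 mm high, 30 mm thick, top edge bevelled 6 mm too. The moving jaw comes from -x. A tray let go in the groove stays up, leaning up to 16 deg.
- groove (a point): Centre of the floor of the vise's groove: 17 mm wide (x of the vise), 110 mm long (y), 25 mm deep from the bed, open at the top and ends. 12 mm above the table.
- jaw (a joint): Gap between moving and fixed jaw in m: 0 shut, 0.060 fully open (end stop); about 0.012 with the tray clamped. Starts nearly shut. Stays where left; slides with about 3 N, along x of the vise, -x opens. Jaw block 104 mm wide, 25 mm thick, 39 to 80 mm above the table; behind it a low tail, 55 mm high, carries the handle.
- jaw_handle (a point): Steel handle post on the moving jaw's tail, 14 mm (x of the vise) x 36 mm (y), standing from 55 to 101 mm above the table; this point is the centre of its top. It moves with the jaw, 95 mm behind (-x of) the jaw's face.
- round_tray: Round brass tray, 120 mm in diameter, 12 mm thick, leaning on the other easel; bystander. Origin: its centre.
- flat_tray_a: Round brass tray, 116 mm in diameter, lying flat on the table, 12 mm high; bystander. Origin: its centre.
- flat_tray_b: Round brass tray, 140 mm in diameter, lying flat on the table, 12 mm high; bystander. Origin: its centre.
- pincers: Pincers with red handles, 190 mm long, lying on the table, 17 mm high; bystander. Origin near the middle, jaws to +x.
- dividers: Steel dividers, 165 mm long, lying on the table, 12 mm high; bystander. Origin near the middle, hinge to -x.
- tape_roll: Roll of tape, 110 mm in diameter, 24 mm high, lying on the table; bystander. Origin: centre of its underside.
- hammer: Hammer lying on the table; bystander. Origin near its middle, handle to -x.
Mind the look-alikes: they are no part of the job. What is shaped like the octagonal_tray but blue or turquoise is not meant.

How it is judged:
On the way, in this order (a step that is already met when the one before it is completed fails the run):
1. the vise's jaw is pulled open by at least 20 mm (value of joint jaw above 0.02 m), for 0.2 s.
2. the octagonal tray is lifted out of its easel, at least 40 mm higher than it stood (z of tray_foot in the frame of easel_oct above 0.075 m and contact force between the fingers and octagonal_tray above 0.5 N), for 0.2 s.
3. the tray stands on its foot at the bottom of the groove, within 18 degrees of upright, the jaw still open (z of tray_foot in the frame of vise between 0.006 and 0.018 m and x of tray_foot in the frame of vise between 0.032 and 0.051 m and y of tray_foot in the frame of vise between -0.03 and 0.03 m and angle between octagonal_tray's own z axis and vertical below 0.32 rad and value of joint jaw above 0.016 m), for 0.2 s.
At the end, for the whole second after the job is handed in: The octagonal tray stands on its foot at the bottom of the vise's groove, its foot within 6 mm of the groove's floor and 30 mm of the groove's middle, within 5 degrees of upright, at rest, with the jaw closed against it (gap 9.5 to 14.2 mm for the 12 mm tray), and nothing is held (z of tray_foot in the frame of vise between 0.006 and 0.018 m and x of tray_foot in the frame of vise between 0.032 and 0.051 m and y of tray_foot in the frame of vise between -0.03 and 0.03 m and angle between octagonal_tray's own z axis and vertical below 0.09 rad and value of joint jaw between 0.0095 and 0.0142 m and linear speed of octagonal_tray below 0.02 m/s); the robot touches nothing.
It fails at once if another tray or a tool is moved more than 30 mm (distance of any of round_tray, flat_tray_a, flat_tray_b, pincers, dividers, tape_roll, hammer from where it was at the start of the episode above 0.03 m).
It fails at once if the octagonal tray is dropped (moves faster than 0.55 m/s while not held by the fingers) (linear speed of octagonal_tray above 0.55 m/s and contact force between the fingers and octagonal_tray below 0.1 N).
It also fails if it takes over 64 s, if anything falls off the work surface, if the arm or the gripper's body presses on something with over 40 N, if the wrist force passes 120 N, or if a joint passes its speed limit or range.

## Working session

There is one attempt and no reset: what is moved stays moved. The work goes in short steps, Python scripts to look and compute and a shell command to move; the robot and the scene stay as the last step left them, time stands still between calls to the robot, and variables do not carry over. Pictures are saved under pics/ and viewed, at most 10 in all, crops included, and the job is handed in when it is done.

```bash
mkdir -p pics; ls; cat > h.py <<'E'
import numpy as np, cv2
from bench import r, eyes, workorder, models
def cloud(f):
    d=f["depth"]; K=f["K"]; v,u=np.mgrid[0:d.shape[0],0:d.shape[1]]
    P=np.stack([(u-K[0,2])/K[0,0]*d,-(v-K[1,2])/K[1,1]*d,-d],-1)
    if "pose" in f: T=f["pose"]
    else:
        s=r.read_state(); T=np.eye(4); T[:3,:3]=s["tcp_rot"]; T[:3,3]=s["tcp_pos"]; T=T@f["mount"]
    return P@T[:3,:3].T+T[:3,3]
def at(C,p,k=2):
    c,w=int(round(p[0])),int(round(p[1])); q=C[max(w-k,0):w+k+1,max(c-k,0):c+k+1].reshape(-1,3); return np.median(q,0).round(4)
def save(f,n): cv2.imwrite("pics/"+n,f["img"][:,:,::-1])
E
python3 - <<'E'
from h import *
s=r.read_state(); print(s["time"],s["tcp_pos"],np.round(s["tcp_rot"],3).tolist(),s["width"])
ims=[]
for cam in("scene","top"):
    f=eyes.grab_frame(cam);C=cloud(f);ims.append(f["img"])
    print(cam,f["K"].tolist(),f["pose"].round(3).tolist())
    for q in("octagonal_tray","tray_foot","tray_top","easel_oct","vise","groove","jaw_handle"):
        for d in models.place_of(cam,q)[:3]: print(q,round(d["conf"],2),np.round(d["point"]),at(C,d["point"]))
    np.savez(cam,C=C,img=f["img"])
    save(f,cam+".png")
E
```

```text
pics
0.0 [ 0.20925845 -0.53507703  0.23047296] [[0.931, 0.364, -0.001], [0.364, -0.931, 0.002], [0.0, -0.002, -1.0]] 0.08517136603885166
scene [[448.82240868573746, 0.0, 279.62422525837576], [0.0, 448.82240868573746, 209.08274794417196], [0.0, 0.0, 1.0]] [[0.164, -0.737, 0.656, 1.291], [0.986, 0.117, -0.116, -0.166], [0.008, 0.666, 0.746, 1.028], [0.0, 0.0, 0.0, 1.0]]
octagonal_tray 0.95 [460. 279.] [0.718  0.4303 0.0058]
octagonal_tray 0.92 [224. 200.] [ 0.3304 -0.1716  0.0073]
octagonal_tray 0.78 [385. 156.] [0.2101 0.3887 0.0057]
tray_foot 0.97 [210. 189.] [ 0.2776 -0.2113  0.0069]
tray_foot 0.96 [395. 242.] [0.5954 0.2827 0.0419]
tray_foot 0.9 [376. 166.] [0.2536 0.3437 0.006 ]
tray_top 0.96 [386. 204.] [0.537  0.2605 0.1374]
tray_top 0.9 [229. 212.] [ 0.3806 -0.1608  0.0068]
tray_top 0.76 [450. 292.] [0.7507 0.3884 0.004 ]
easel_oct 0.72 [413. 309.] [ 0.7802  0.2758 -0.0017]
vise 0.81 [227. 270.] [ 0.6388 -0.1838  0.0778]
vise 0.43 [306. 314.] [7.536e-01 3.000e-04 6.000e-03]
groove 0.66 [237. 276.] [ 0.6528 -0.1606  0.0655]
groove 0.2 [217. 232.] [ 0.528  -0.1992  0.0977]
jaw_ha
[... 406 characters left out ...]
0. 276.] [ 0.3255 -0.1894  0.0095]
octagonal_tray 0.63 [174. 192.] [0.5686 0.2817 0.06  ]
octagonal_tray 0.61 [143. 321.] [0.2008 0.3803 0.0083]
tray_foot 0.93 [343. 295.] [ 0.2712 -0.1974  0.0109]
tray_foot 0.82 [108. 158.] [0.6774 0.4892 0.0022]
tray_foot 0.8 [158. 307.] [0.2412 0.3362 0.0115]
tray_top 0.93 [175. 204.] [0.5312 0.2655 0.138 ]
tray_top 0.88 [124. 330.] [0.175  0.434  0.0046]
tray_top 0.86 [329. 255.] [ 0.386  -0.1594 -0.0006]
easel_oct 0.6 [179. 196.] [0.5528 0.2597 0.1067]
vise 0.89 [339. 187.] [ 0.5792 -0.1859  0.0555]
groove 0.74 [334. 174.] [ 0.6132 -0.1711  0.0772]
jaw_handle 0.8 [345. 205.] [ 0.5246 -0.1968  0.1003]
jaw_handle 0.37 [278. 248.] [ 0.4077 -0.0109  0.0025]
```

View pics/scene.png

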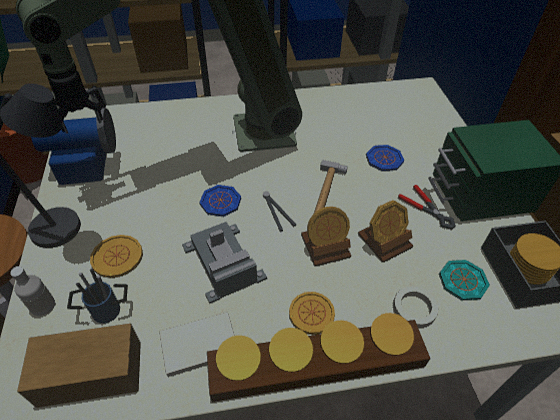

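View pics/top.png

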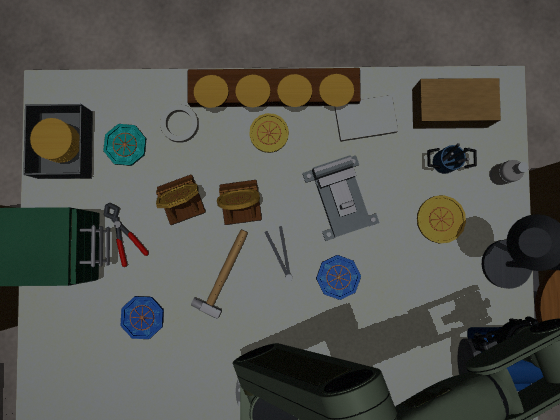

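The octagonal brass tray is at about (390,222) in the scene picture and (178,195) in the top one. The vise is at about (225,262) and (340,200). Next I measure their poses from the point clouds.

```bash
python3 - <<'E'
from h import *
for cam in("top","scene"):
    C=np.load(cam+".npz")["C"]; I=np.load(cam+".npz")["img"].astype(int)
    P=C.reshape(-1,3)
    def box(lo,hi): return P[((P>lo)&(P<hi)).all(1)]
    h=box([.48,-.25,.093],[.57,-.15,.115]); print(cam,"handle",len(h),h.mean(0).round(4),cv2.minAreaRect((h[:,:2]*1000).astype(np.float32)))
    j=box([.48,-.3,.070],[.72,-.05,.092]); print("jaws",len(j),j.mean(0).round(4),cv2.minAreaRect((j[:,:2]*1000).astype(np.float32)))
    # long direction of jaws
    v=np.linalg.svd(j[:,:2]-j[:,:2].mean(0),full_matrices=False)[2][0]; print("jaw dir",np.degrees(np.arctan2(v[1],v[0])))
    R=I.reshape(-1,3); brass=(R[:,0]-R[:,2]>35)
    t=P[brass&((P>[.45,.19,.03])&(P<[.66,.37,.17])).all(1)]
    if cam=="scene" or 1:
        n=None; S=t
        for k in range(6):
            c=np.median(S,0) if k==0 else S.mean(0); n=np.linalg.svd(S-c,full_matrices=False)[2][2]; S=t[abs((t-c)@n)<.006]
        n*=np.sign(n[2]); print("tray",len(t),len(S),c.round(4),n.round(3),"tilt",np.degrees(np.arcsin(n[2])),"yaw",np.degrees(np.arctan2(n[1],n[0])),t.min(0).round(3),t.max(0).round(3))
        y=np.cross([0,0,1],n); y/=np.linalg.norm(y); z=np.cross(n,y)
        a=(S-c)@y; b=(S-c)@z; ra=np.percentile(a,[1,99]); rb=np.percentile(b,[1,99]); print(ra,rb,(c+y*ra.mean()+z*rb.mean()).round(4))
E
```

```text
top handle 65 [ 0.5267 -0.2025  0.1002] ((526.7197875976562, -202.82369995117188), (13.91340446472168, 35.66432571411133), 18.45351219177246)
jaws 777 [ 0.6214 -0.1718  0.0793] ((585.3968505859375, -183.69622802734375), (137.1095428466797, 110.28759002685547), 17.86388397216797)
jaw dir 109.02181650720267
tray 776 624 [0.5565 0.2682 0.093 ] [0.832 0.304 0.464] tilt 27.67530895549377 yaw 20.071741504492106 [0.499 0.208 0.03 ] [0.614 0.333 0.148]
[-0.05810047  0.05729212] [-0.06339838  0.05724659] [0.558  0.2683 0.0903]
scene handle 67 [ 0.5323 -0.2024  0.0981] ((531.26513671875, -202.38348388671875), (16.072546005249023, 34.27134323120117), 18.138141632080078)
jaws 921 [ 0.6218 -0.174   0.078 ] ((591.15673828125, -183.1480712890625), (135.3528289794922, 110.41773223876953), 18.514026641845703)
jaw dir 16.1066163604089
tray 1174 1066 [0.5609 0.2675 0.0895] [0.842 0.306 0.444] tilt 26.331243003864774 yaw 19.97322615283981 [0.522 0.208 0.032] [0.614 0.339 0.143]
[-0.0560158  0.0588704] [-0.05162703  0.05606838] [0.5595 0.2685 0.0915]
```

```bash
python3 -m creep '[{"slide":[4.18,-1.93,0],"rot":[0,0,0],"fingers":1},{"slide":[4.18,-1.93,0],"rot":[0,0,0],"fingers":1},{"slide":[4.18,-1.93,0],"rot":[0,0,0],"fingers":1},{"slide":[4.18,-1.93,0],"rot":[0,0,0],"fingers":1},{"slide":[4.18,-1.93,0],"rot":[0,0,0],"fingers":1},{"slide":[4.18,-1.93,0],"rot":[0,0,0],"fingers":1},{"slide":[4.18,-1.93,0],"rot":[0,0,0],"fingers":1},{"slide":[4.18,-1.93,0],"rot":[0,0,0],"fingers":1},{"slide":[4.18,-1.93,0],"rot":[0,0,0],"fingers":1},{"slide":[4.18,-1.93,0],"rot":[0,0,0],"fingers":1}]'
python3 -m creep '[{"slide":[0,0,0],"rot":[0,0,-8.59],"fingers":1},{"slide":[0,0,0],"rot":[0,0,-8.59],"fingers":1},{"slide":[0,0,0],"rot":[0,0,-8.59],"fingers":1},{"slide":[0,0,0],"rot":[0,0,-8.59],"fingers":1},{"slide":[0,0,0],"rot":[0,0,-8.59],"fingers":1},{"slide":[0,0,0],"rot":[0,0,-8.59],"fingers":1},{"slide":[0,0,0],"rot":[0,0,-8.59],"fingers":1},{"slide":[0,0,0],"rot":[0,0,-8.59],"fingers":1},{"slide":[0,0,0],"rot":[0,0,-8.59],"fingers":1},{"slide":[0,0,0],"rot":[0,0,-8.59],"fingers":1}]'
cat >> h.py <<'E'
def go(p):
    s=r.read_state(); R=np.array(s["tcp_rot"]); return (R.T@(np.array(p)-s["tcp_pos"])*100).round(2)
def st():
    s=r.read_state(); R=np.array(s["tcp_rot"]); print("t",round(s["time"],2),"p",np.round(s["tcp_pos"],4),"R",R.round(3).tolist(),"w",round(s["width"],4),"q",np.round(s["q"],2),"F",np.round(s["contact_force"],1))
E
python3 - <<'E'
from h import *
st(); print(go([.528,-.2025,.2]))
f=eyes.grab_frame("wrist"); P=cloud(f).reshape(-1,3); save(f,"w1.png"); np.savez("w1",C=P)
for lo,hi in(([.45,-.28,.093],[.6,-.13,.112]),([.57,-.25,.070],[.72,-.08,.09])):
    h=P[((P>lo)&(P<hi)).all(1)]; print(len(h),h.mean(0).round(4) if len(h) else 0, cv2.minAreaRect((h[:,:2]*1000).astype(np.float32)) if len(h) else 0)
E
```

```text
time: 1.8
tcp_pos: [0.5296, -0.202, 0.2315]
tcp_rot: [[0.931, 0.364, 0.0], [0.364, -0.931, -0.0], [0.0, 0.001, -1.0]]
contact_force: [0.7, -1.7, 0.3]
width: 0.0854
grip_force: 0.0
time: 2.8
tcp_pos: [0.5284, -0.2035, 0.2313]
tcp_rot: [[-0.303, 0.953, 0.0], [0.953, 0.303, -0.0], [-0.0, 0.0, -1.0]]
contact_force: [0.2, -0.6, 0.3]
width: 0.0852
grip_force: 0.0
t 2.8 p [ 0.5284 -0.2035  0.2313] R [[-0.303, 0.953, 0.0], [0.953, 0.303, -0.0], [-0.0, 0.0, -1.0]] w 0.0852 q [-0.39  0.31  1.58 -0.    1.25 -0.7 ] F [ 0.2 -0.6  0.3]
[ 0.11 -0.01  3.13]
711 [ 0.5276 -0.2011  0.1002] ((527.7601928710938, -201.8227081298828), (13.549538612365723, 35.05621337890625), 18.20669937133789)
8104 [ 0.6215 -0.1681  0.0794] ((623.0703125, -171.0806884765625), (61.03251647949219, 110.74270629882812), 18.371950149536133)
```

View pics/w1.png

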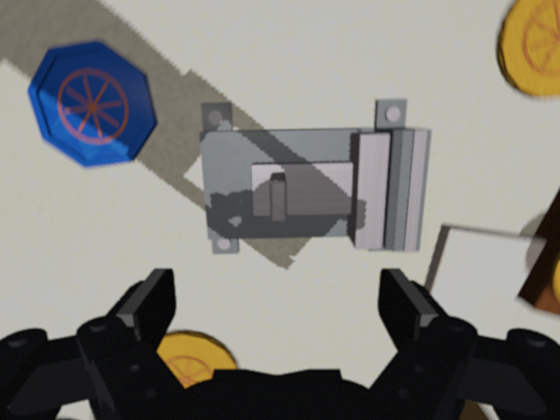

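The wrist view shows the vise with its handle at (278,198), the jaw at (372,190) and the groove covered. The handle is right under the gripper, so I go down and grip it.

```bash
python3 -m creep '[{"slide":[0.15,0,4],"rot":[0,0,0],"fingers":1},{"slide":[0,0,4],"rot":[0,0,0],"fingers":1},{"slide":[0,0,4],"rot":[0,0,0],"fingers":1},{"slide":[0,0,4.1],"rot":[0,0,0],"fingers":1},{"slide":[0,0,0],"rot":[0,0,0],"fingers":-1},{"slide":[0,0,0],"rot":[0,0,0],"fingers":-1},{"slide":[0,0,0],"rot":[0,0,0],"fingers":-1},{"slide":[0,0,0],"rot":[0,0,0],"fingers":-1},{"slide":[0,0,0],"rot":[0,0,0],"fingers":-1},{"slide":[0,0,0],"rot":[0,0,0],"fingers":-1}]'
```

```text
time: 3.85
tcp_pos: [0.5292, -0.2025, 0.0724]
tcp_rot: [[-0.298, 0.955, 0.004], [0.955, 0.298, -0.002], [-0.003, 0.003, -1.0]]
contact_force: [-0.1, 2.1, 6.6]
width: 0.0133
grip_force: 58.9
```

```bash
python3 -m creep '[{"slide":[0,-0.5,0],"rot":[0,0,0],"fingers":-1},{"slide":[0,-0.8,0],"rot":[0,0,0],"fingers":-1},{"slide":[0,-0.8,0],"rot":[0,0,0],"fingers":-1},{"slide":[0,-0.8,0],"rot":[0,0,0],"fingers":-1},{"slide":[0,-0.8,0],"rot":[0,0,0],"fingers":-1},{"slide":[0,-0.8,0],"rot":[0,0,0],"fingers":-1},{"slide":[0,0,0],"rot":[0,0,0],"fingers":-1},{"slide":[0,0,0],"rot":[0,0,0],"fingers":-1}]'
python3 -m creep '[{"slide":[0,0,0],"rot":[0,0,0],"fingers":1},{"slide":[0,0,0],"rot":[0,0,0],"fingers":1},{"slide":[0,0,0],"rot":[0,0,0],"fingers":1},{"slide":[0,0,0],"rot":[0,0,0],"fingers":1},{"slide":[0,0,-5],"rot":[0,0,0],"fingers":1},{"slide":[0,0,-5],"rot":[0,0,0],"fingers":1},{"slide":[0,0,-5],"rot":[0,0,0],"fingers":1},{"slide":[0,0,-2],"rot":[0,0,0],"fingers":1}]'
python3 - <<'E'
from h import *
st()
f=eyes.grab_frame("wrist"); P=cloud(f).reshape(-1,3); save(f,"w2.png"); np.savez("w2",C=P)
for lo,hi in(([.43,-.28,.093],[.56,-.13,.112]),([.53,-.3,.074],[.72,-.05,.09])):
    h=P[((P>lo)&(P<hi)).all(1)]; print(len(h),h.mean(0).round(4) if len(h) else 0, cv2.minAreaRect((h[:,:2]*1000).astype(np.float32)) if len(h) else 0)
a=np.radians(18.3);u=np.array([np.cos(a),np.sin(a)]);v=np.array([-u[1],u[0]])
U=P[:,:2]@u;V=P[:,:2]@v
for zl,zh,n in((.077,.09,"jawtops"),(.005,.02,"groove"),(.03,.042,"bed")):
    m=(P[:,2]>zl)&(P[:,2]<zh)&(abs(V+.3577)<.045)&(U>.40)&(U<.60)
    print(n,np.histogram(U[m],np.arange(.40,.60,.005))[0])
    if n=="jawtops":
        for lo,hi in((.45,.51),(.52,.6)):
            k=m&(U>lo)&(U<hi); print(k.sum(), np.percentile(U[k],[.5,99.5]) if k.any() else 0)
E
```

```text
time: 4.65
tcp_pos: [0.4859, -0.2167, 0.0723]
tcp_rot: [[-0.298, 0.955, 0.003], [0.955, 0.298, -0.003], [-0.004, 0.002, -1.0]]
contact_force: [-0.6, -1.9, 7.9]
width: 0.0131
grip_force: 59.2
time: 5.45
tcp_pos: [0.4868, -0.2162, 0.2455]
tcp_rot: [[-0.297, 0.955, 0.008], [0.955, 0.297, -0.004], [-0.006, 0.006, -1.0]]
contact_force: [-0.4, 0.3, 0.0]
width: 0.0852
grip_force: 0.0
t 5.45 p [ 0.4868 -0.2162  0.2455] R [[-0.297, 0.955, 0.008], [0.955, 0.297, -0.004], [-0.006, 0.006, -1.0]] w 0.0852 q [-0.44  0.24  1.64  0.    1.25 -0.74] F [-0.4  0.3  0. ]
651 [ 0.4853 -0.2156  0.1017] ((485.4760437011719, -217.03402709960938), (13.888851165771484, 36.16756057739258), 17.55449104309082)
7330 [ 0.6046 -0.1753  0.0813] ((602.5570068359375, -178.68643188476562), (107.22785949707031, 110.04313659667969), 17.780166625976562)
jawtops [  0   0   0   0   0   0   0   0   0   0   0   0 310 515 515 517 510 271
   0   0   0   0   0   0   0   0   0  58 677 510 617 531 410 369   0   0
   0   0   0]
2638 [0.46274856 0.48773396]
3172 [0.53910625 0.56860964]
groove [  0   0   0   0   0   0   0   0   0   0   0   0   0   0   0   0   0   0
   0   0   0   0   0   0   0 109 349 443   1   0   0   0   0   0   0   0
   0   0   0]
bed [165 159 169 163 156 156 162 166 170 163 163 168 118   0   0   0   0   0
   0   0 345 407 402 280  84   0   0 387   0   0   0   0   0   0   0   0
   0   0   0]
```

```bash
python3 -m creep '[{"slide":[4.38,1.45,0],"rot":[0,0,0],"fingers":1},{"slide":[4.38,1.45,0],"rot":[0,0,0],"fingers":1},{"slide":[4.38,1.45,0],"rot":[0,0,0],"fingers":1},{"slide":[4.38,1.45,0],"rot":[0,0,0],"fingers":1},{"slide":[4.38,1.45,0],"rot":[0,0,0],"fingers":1},{"slide":[4.38,1.45,0],"rot":[0,0,0],"fingers":1},{"slide":[4.38,1.45,0],"rot":[0,0,0],"fingers":1},{"slide":[4.38,1.45,0],"rot":[0,0,0],"fingers":1},{"slide":[4.38,1.45,0],"rot":[0,0,0],"fingers":1},{"slide":[4.38,1.45,0],"rot":[0,0,0],"fingers":1}]'
python3 -m creep '[{"slide":[0,0,0],"rot":[0,0,-2.7],"fingers":1},{"slide":[0,0,0],"rot":[-7,0,0],"fingers":1},{"slide":[0,0,0],"rot":[-7,0,0],"fingers":1},{"slide":[0,0,0],"rot":[-7,0,0],"fingers":1},{"slide":[0,0,0],"rot":[-6,0,0],"fingers":1},{"slide":[0,0,0],"rot":[0,0,0],"fingers":1}]'
cat >> h.py <<'E'
def plane(S,tol=.004):
    t=S
    for k in range(8):
        c=np.median(S,0) if k==0 else S.mean(0); n=np.linalg.svd(S-c,full_matrices=False)[2][2]; S=t[abs((t-c)@n)<tol]
    return c,n,S
E
python3 - <<'E'
from h import *
st(); print("to approach",go([.495,.245,.213]))
f=eyes.grab_frame("wrist"); C=cloud(f); save(f,"w3.png")
np.savez("w3",C=C,img=f["img"])
for q in("tray_top","octagonal_tray","easel_oct"):
    for d in models.place_of("wrist",q)[:2]: print(q,round(d["conf"],2),np.round(d["point"]),at(C,d["point"]))
m=models.regions_of("wrist","octagonal_tray")
for d in m[:3]:
    S0=C[d["mask"]]; c,n,S=plane(S0); n=n*np.sign(n[2]); y=np.cross([0,0,1],n); y/=np.linalg.norm(y); z=np.cross(n,y)
    a=(S-c)@y;b=(S-c)@z; print(d["conf"],len(S0),len(S),c.round(4),"tilt",np.degrees(np.arcsin(n[2])),"yaw",np.degrees(np.arctan2(n[1],n[0])),np.percentile(a,[1,99]).round(4),np.percentile(b,[1,99]).round(4), S0.max(0))
    k=(S-c)[b>np.percentile(b,99)-.004]; print("top edge mid (face)",(c+y*np.median(k@y)+z*np.percentile(b,99)).round(4),"len",np.ptp(k@y))
E
```

```text
time: 6.5
tcp_pos: [0.4929, 0.2477, 0.2395]
tcp_rot: [[-0.297, 0.955, -0.001], [0.955, 0.297, -0.001], [-0.0, -0.001, -1.0]]
contact_force: [0.9, -0.4, 0.9]
width: 0.0856
grip_force: 0.0
time: 7.1
tcp_pos: [0.4895, 0.2442, 0.2375]
tcp_rot: [[-0.342, 0.84, 0.422], [0.94, 0.306, 0.153], [-0.001, 0.449, -0.894]]
contact_force: [-0.3, 0.5, -0.1]
width: 0.0855
grip_force: 0.0
t 7.1 p [0.4895 0.2442 0.2375] R [[-0.342, 0.84, 0.422], [0.94, 0.306, 0.153], [-0.001, 0.449, -0.894]] w 0.0855 q [ 0.47  0.07  1.96 -0.09  0.65  0.19] F [-0.3  0.5 -0.1]
to approach [-0.11 -0.61  2.44]
tray_top 0.85 [398. 130.] [0.7534 0.3965 0.0136]
tray_top 0.71 [276. 211.] [0.5364 0.2608 0.1421]
octagonal_tray 0.88 [390.  87.] [0.719  0.4409 0.0101]
octagonal_tray 0.87 [277. 197.] [0.5332 0.2714 0.1422]
easel_oct 0.95 [246. 174.] [0.5587 0.2775 0.0138]
0.79 6158 5446 [0.7134 0.4415 0.0105] tilt 89.15438997940909 yaw 3.437502156984439 [-0.0584  0.0565] [-0.0589  0.0544] [0.79503394 0.50337891 0.36620749]
top edge mid (face) [0.6593 0.4348 0.0113] len 0.052222015406627534
0.78 2284 1402 [0.536  0.272  0.1322] tilt 27.86172259488516 yaw 20.510817117891165 [-0.0674  0.0498] [-0.0505  0.0115] [0.64907666 0.33516817 0.36620749]
top edge mid (face) [0.5335 0.2633 0.1424] len 0.055975443565806395
```

View pics/w3.png

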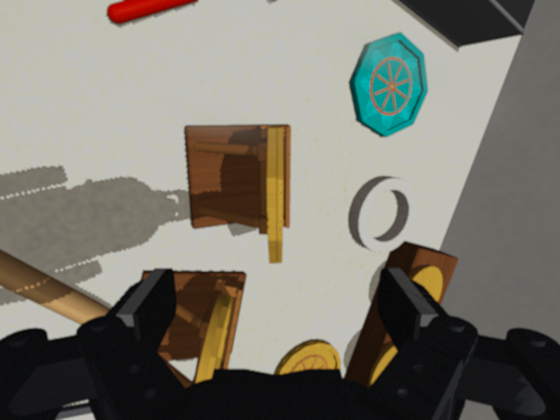

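The tray is seen edge-on at about (277,195), in line with the fingers. The turquoise one at (390,87) is the decoy. Offset to the tray is y -6 mm, z +135 mm.

```bash
python3 -m creep '[{"slide":[0,-0.6,3],"rot":[0,0,0],"fingers":1},{"slide":[0,0,3],"rot":[0,0,0],"fingers":1},{"slide":[0,0,3],"rot":[0,0,0],"fingers":1},{"slide":[0,0,2.5],"rot":[0,0,0],"fingers":1},{"slide":[0,0,2],"rot":[0,0,0],"fingers":1},{"slide":[0,0,0],"rot":[0,0,0],"fingers":1}]'
python3 - <<'E'
from h import *
st(); print(go([.5285,.2595,.1405]))
E
```

```text
time: 7.95
tcp_pos: [0.5467, 0.2648, 0.1143]
tcp_rot: [[-0.341, 0.84, 0.423], [0.94, 0.305, 0.153], [-0.001, 0.449, -0.893]]
contact_force: [-0.3, -0.2, -1.0]
width: 0.0852
grip_force: 0.0
t 7.95 p [0.5467 0.2648 0.1143] R [[-0.341, 0.84, 0.423], [0.94, 0.305, 0.153], [-0.001, 0.449, -0.893]] w 0.0852 q [ 0.46  0.31  2.02 -0.15  0.35  0.24] F [-0.3 -0.2 -1. ]
[ 0.12 -0.52 -3.19]
```

```bash
python3 -m creep '[{"slide":[0,-0.4,0],"rot":[0,0,0],"fingers":1},{"slide":[0,0,0],"rot":[0,0,0],"fingers":1}]'
python3 - <<'E'
from h import *
st(); print(go([.5285,.2595,.1405]))
f=eyes.grab_frame("wrist"); save(f,"w4.png")
E
```

```text
time: 8.15
tcp_pos: [0.5427, 0.2636, 0.1161]
tcp_rot: [[-0.341, 0.837, 0.427], [0.94, 0.304, 0.155], [-0.0, 0.454, -0.891]]
contact_force: [0.3, 0.5, -0.2]
width: 0.0856
grip_force: 0.0
t 8.15 p [0.5427 0.2636 0.1161] R [[-0.341, 0.837, 0.427], [0.94, 0.304, 0.155], [-0.0, 0.454, -0.891]] w 0.0856 q [ 0.46  0.3   2.03 -0.15  0.34  0.24] F [ 0.3  0.5 -0.2]
[ 0.09 -0.2  -2.84]
```

View pics/w4.png

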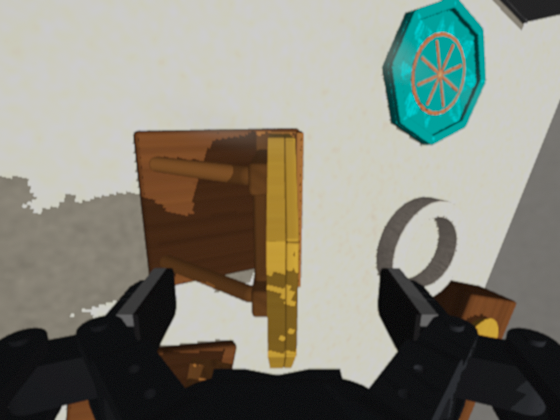

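The tray's edge, columns 268-298, lies midway between the fingers at about (165,300) and (385,300). Now I close, then lift along the slope.

```bash
python3 -m creep '[{"slide":[0,0,0],"rot":[0,0,0],"fingers":-1},{"slide":[0,0,0],"rot":[0,0,0],"fingers":-1},{"slide":[0,0,0],"rot":[0,0,0],"fingers":-1},{"slide":[0,0,0],"rot":[0,0,0],"fingers":-1},{"slide":[0,0,0],"rot":[0,0,0],"fingers":-1},{"slide":[0,0,0],"rot":[0,0,0],"fingers":-1}]'
```

```text
time: 8.8
tcp_pos: [0.5433, 0.264, 0.1161]
tcp_rot: [[-0.341, 0.837, 0.428], [0.94, 0.304, 0.156], [0.0, 0.455, -0.89]]
contact_force: [-0.4, -1.5, 2.9]
width: 0.0106
grip_force: 58.5
```

```bash
python3 -m creep '[{"slide":[0,0,-0.5],"rot":[0,0,0],"fingers":-1},{"slide":[0,0,-1],"rot":[0,0,0],"fingers":-1},{"slide":[0,0,-1],"rot":[0,0,0],"fingers":-1},{"slide":[0,0,-1],"rot":[0,0,0],"fingers":-1},{"slide":[0,0,-1.5],"rot":[0,0,0],"fingers":-1},{"slide":[0,0,-2],"rot":[0,0,0],"fingers":-1},{"slide":[0,0,-3],"rot":[0,0,0],"fingers":-1},{"slide":[0,0,-3],"rot":[0,0,0],"fingers":-1},{"slide":[0,0,-3],"rot":[0,0,0],"fingers":-1},{"slide":[0,0,0],"rot":[0,0,0],"fingers":-1}]'
python3 -m creep '[{"slide":[0,0,0],"rot":[7,0,0],"fingers":-1},{"slide":[0,0,0],"rot":[7,0,0],"fingers":-1},{"slide":[0,0,0],"rot":[7,0,0],"fingers":-1},{"slide":[0,0,0],"rot":[6,0,0],"fingers":-1},{"slide":[0,0,0],"rot":[0,0,2],"fingers":-1},{"slide":[0,0,0],"rot":[0,0,0],"fingers":-1}]'
python3 - <<'E'
from h import *
st(); print(go([.58,-.15,.25]))
E
```

```text
time: 9.8
tcp_pos: [0.4737, 0.2388, 0.262]
tcp_rot: [[-0.342, 0.835, 0.431], [0.94, 0.303, 0.157], [0.001, 0.459, -0.888]]
contact_force: [0.7, 0.2, -2.4]
width: 0.0104
grip_force: 60.1
time: 10.4
tcp_pos: [0.4744, 0.2388, 0.2561]
tcp_rot: [[-0.308, 0.951, -0.003], [0.951, 0.308, -0.002], [-0.001, -0.004, -1.0]]
contact_force: [-1.0, -0.2, -2.2]
width: 0.0109
grip_force: 59.9
t 10.4 p [0.4744 0.2388 0.2561] R [[-0.308, 0.951, -0.003], [0.951, 0.308, -0.002], [-0.001, -0.004, -1.0]] w 0.0109 q [ 0.44  0.24  1.62 -0.    1.29  0.13] F [-1.  -0.2 -2.2]
[-40.24  -1.93   0.63]
```

```bash
python3 -m creep '[{"slide":[0,0,-2],"rot":[0,0,0],"fingers":-1},{"slide":[-2,0,-2],"rot":[0,0,0],"fingers":-1},{"slide":[-4,0,0],"rot":[0,0,0],"fingers":-1},{"slide":[-5,0,0],"rot":[0,0,0],"fingers":-1},{"slide":[-5,0,0],"rot":[0,0,0],"fingers":-1},{"slide":[-5,0,0],"rot":[0,0,0],"fingers":-1},{"slide":[-5,0,0],"rot":[0,0,0],"fingers":-1},{"slide":[-5,0,0],"rot":[0,0,0],"fingers":-1},{"slide":[-5,0,0],"rot":[0,0,0],"fingers":-1},{"slide":[-4,0.7,0],"rot":[0,0,0],"fingers":-1}]'
python3 -m creep '[{"slide":[-3,0,0],"rot":[0,0,0],"fingers":-1},{"slide":[0,0,0],"rot":[0,0,0],"fingers":-1},{"slide":[0,0,0],"rot":[0,0,0],"fingers":-1},{"slide":[0,0,0],"rot":[0,0,0],"fingers":-1}]'
python3 - <<'E'
from h import *
st(); print(go([.6156,-.1735,.25]))
a=np.radians(18);u=np.array([np.cos(a),np.sin(a)]);v=np.array([-u[1],u[0]])
for cam in("scene","top","wrist"):
    f=eyes.grab_frame(cam);C=cloud(f);P=C.reshape(-1,3);save(f,cam+"5.png");np.savez(cam+"5",C=C,img=f["img"])
    R=f["img"].reshape(-1,3).astype(int); br=R[:,0]-R[:,2]>30
    U=P[:,:2]@u;V=P[:,:2]@v
    m=br&(abs(U-.53)<.05)&(abs(V+.358)<.09)&(P[:,2]>.12)&(P[:,2]<.33)
    S0=P[m]; print(cam,len(S0))
    if len(S0)>50:
        c,n,S=plane(S0,.003); n*=np.sign(n@[1,.3,0]); print(len(S),"c",c.round(4),"n yaw",np.degrees(np.arctan2(n[1],n[0])).round(2),"tilt",np.degrees(np.arcsin(n[2])).round(2),"zmin/max",np.percentile(S[:,2],[1,99]).round(4),"V",np.percentile(S[:,:2]@v,[1,99]).round(4),"U",np.percentile(S[:,:2]@u,[1,50,99]).round(4))
E
```

```text
time: 11.4
tcp_pos: [0.6035, -0.1421, 0.2974]
tcp_rot: [[-0.307, 0.952, -0.002], [0.952, 0.307, -0.0], [0.0, -0.002, -1.0]]
contact_force: [0.4, 0.1, -1.9]
width: 0.0109
grip_force: 60.0
time: 11.8
tcp_pos: [0.613, -0.1668, 0.2978]
tcp_rot: [[-0.309, 0.951, -0.001], [0.951, 0.309, 0.001], [0.001, -0.001, -1.0]]
contact_force: [-0.1, 0.4, -1.9]
width: 0.0107
grip_force: 59.9
t 11.8 p [ 0.613  -0.1668  0.2978] R [[-0.309, 0.951, -0.001], [0.951, 0.309, 0.001], [0.001, -0.001, -1.0]] w 0.0107 q [-0.28  0.39  1.3   0.    1.46 -0.6 ] F [-0.1  0.4 -1.9]
[-0.72  0.04  4.77]
scene 204
135 c [ 0.6186 -0.1675  0.261 ] n yaw 17.16 tilt 2.84 zmin/max [0.2084 0.3236] V [-0.4049 -0.2895] U [0.5308 0.5367 0.5416]
top 25
wrist 6906
3540 c [ 0.6069 -0.15    0.3156] n yaw 17.62 tilt 1.0 zmin/max [0.2805 0.3249] V [-0.3934 -0.2883] U [0.5277 0.5308 0.5341]
```

```bash
python3 -m creep '[{"slide":[-0.7,0,3],"rot":[0,0,0],"fingers":-1},{"slide":[0,0,4],"rot":[0,0,0],"fingers":-1},{"slide":[0,0,4],"rot":[0,0,0],"fingers":-1},{"slide":[0,0,2],"rot":[0,0,0],"fingers":-1},{"slide":[0,0,1.4],"rot":[0,0,0],"fingers":-1},{"slide":[0,0,0],"rot":[0,0,0],"fingers":-1},{"slide":[0,0,0],"rot":[0,0,0],"fingers":-1}]'
python3 - <<'E'
from h import *
st(); print(go([.6156,-.1735,.104]))
f=eyes.grab_frame("wrist"); save(f,"w6.png"); f=eyes.grab_frame("scene"); i=f["img"][200:330,160:320]; cv2.imwrite("pics/s6.png",cv2.resize(i,None,fx=4,fy=4,interpolation=cv2.INTER_CUBIC)[:,:,::-1])
E
```

```text
time: 12.65
tcp_pos: [0.6161, -0.1745, 0.1551]
tcp_rot: [[-0.309, 0.951, 0.001], [0.951, 0.309, -0.001], [-0.001, 0.0, -1.0]]
contact_force: [-1.4, -0.6, -2.5]
width: 0.011
grip_force: 60.5
t 12.65 p [ 0.6161 -0.1745  0.1551] R [[-0.309, 0.951, 0.001], [0.951, 0.309, -0.001], [-0.001, 0.0, -1.0]] w 0.011 q [-0.29  0.47  1.52 -0.    1.15 -0.61] F [-1.4 -0.6 -2.5]
[ 0.11 -0.02  5.11]
```

View pics/w6.png

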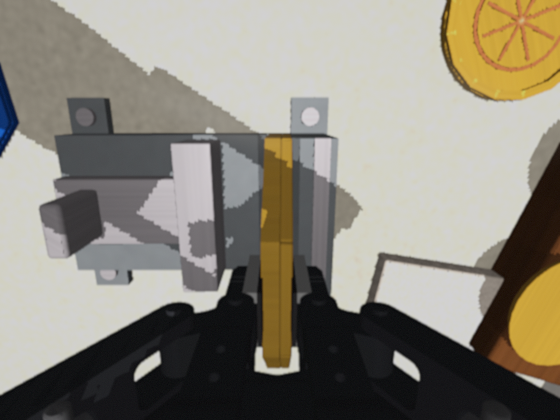

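View pics/s6.png

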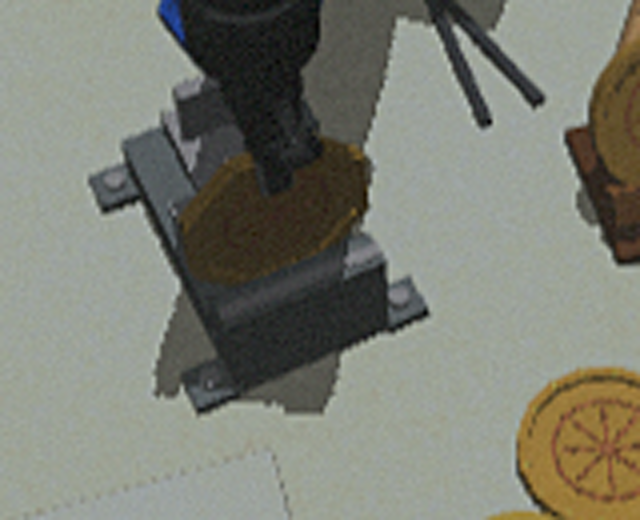

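In the wrist view the tray (columns 263-293) stands parallel to the jaws, just left of the fixed jaw at about column 320. The scene view shows it between the jaws, so I lower it.

```bash
python3 -m creep '[{"slide":[0,0,1],"rot":[0,0,0],"fingers":-1},{"slide":[0,0,1],"rot":[0,0,0],"fingers":-1},{"slide":[0,0,0.8],"rot":[0,0,0],"fingers":-1},{"slide":[0,0,0.7],"rot":[0,0,0],"fingers":-1},{"slide":[0,0,0],"rot":[0,0,0],"fingers":-1},{"slide":[0,0,0],"rot":[0,0,0],"fingers":-1}]'
```

```text
time: 13.35
tcp_pos: [0.6159, -0.1745, 0.1187]
tcp_rot: [[-0.308, 0.951, -0.0], [0.951, 0.308, 0.0], [0.0, -0.0, -1.0]]
contact_force: [-1.0, 0.9, -3.3]
width: 0.0106
grip_force: 60.3
```

Foot is in the groove at about z 0.027, free of contact. I continue to the floor.

```bash
python3 -m creep '[{"slide":[0,0,0.5],"rot":[0,0,0],"fingers":-1},{"slide":[0,0,0.4],"rot":[0,0,0],"fingers":-1},{"slide":[0,0,0.3],"rot":[0,0,0],"fingers":-1},{"slide":[0,0,0],"rot":[0,0,0],"fingers":-1},{"slide":[0,0,0],"rot":[0,0,0],"fingers":-1}]'
```

```text
time: 13.85
tcp_pos: [0.6158, -0.1746, 0.1069]
tcp_rot: [[-0.308, 0.951, -0.0], [0.951, 0.308, 0.0], [0.0, -0.0, -1.0]]
contact_force: [-0.2, -0.5, -2.8]
width: 0.0106
grip_force: 60.3
```

```bash
python3 -m creep '[{"slide":[0,0,0.2],"rot":[0,0,0],"fingers":-1},{"slide":[0,0,0],"rot":[0,0,0],"fingers":-1}]'; python3 -m creep '[{"slide":[0,0,0.15],"rot":[0,0,0],"fingers":-1},{"slide":[0,0,0],"rot":[0,0,0],"fingers":-1}]'
```

```text
time: 14.05
tcp_pos: [0.6165, -0.1748, 0.1064]
tcp_rot: [[-0.308, 0.951, 0.002], [0.951, 0.308, -0.001], [-0.001, 0.002, -1.0]]
contact_force: [-1.4, -0.1, 3.2]
width: 0.0105
grip_force: 61.7
time: 14.25
tcp_pos: [0.6169, -0.1748, 0.1063]
tcp_rot: [[-0.308, 0.951, 0.004], [0.951, 0.308, -0.001], [-0.002, 0.003, -1.0]]
contact_force: [-3.1, 0.9, 10.5]
width: 0.0107
grip_force: 63.2
```

The force rise of about 13 N shows the foot is on the floor. I release slowly and then go up.

```bash
python3 -m creep '[{"slide":[0,0,-0.15],"rot":[0,0,0],"fingers":-1},{"slide":[0,0,0],"rot":[0,0,0],"fingers":-0.65},{"slide":[0,0,0],"rot":[0,0,0],"fingers":-0.5},{"slide":[0,0,0],"rot":[0,0,0],"fingers":-0.35},{"slide":[0,0,0],"rot":[0,0,0],"fingers":-0.2},{"slide":[0,0,0],"rot":[0,0,0],"fingers":0},{"slide":[0,0,0],"rot":[0,0,0],"fingers":0.3},{"slide":[0,0,0],"rot":[0,0,0],"fingers":0.6},{"slide":[0,0,0],"rot":[0,0,0],"fingers":1},{"slide":[0,0,0],"rot":[0,0,0],"fingers":1}]'
python3 -m creep '[{"slide":[0,0,-1],"rot":[0,0,0],"fingers":1},{"slide":[0,0,-3],"rot":[0,0,0],"fingers":1},{"slide":[0,0,-4],"rot":[0,0,0],"fingers":1},{"slide":[0,0,-4],"rot":[0,0,0],"fingers":1},{"slide":[0,0,0],"rot":[0,0,0],"fingers":1},{"slide":[0,0,0],"rot":[0,0,0],"fingers":1}]'
cat >> h.py <<'E'
def look(n):
    a=np.radians(18.2);u=np.array([np.cos(a),np.sin(a)]);v=np.array([-u[1],u[0]])
    for cam in("scene","top","wrist"):
        f=eyes.grab_frame(cam);P=cloud(f).reshape(-1,3);save(f,cam+n+".png")
        R=f["img"].reshape(-1,3).astype(int); br=R[:,0]-R[:,2]>30
        U=P[:,:2]@u;V=P[:,:2]@v
        m=br&(abs(U-.53)<.06)&(abs(V+.358)<.09)&(P[:,2]>.03)&(P[:,2]<.16); S0=P[m]
        h=P[(U>.36)&(U<.46)&(abs(V+.358)<.03)&(P[:,2]>.093)&(P[:,2]<.112)]
        print(cam,len(S0),"handle",len(h),h.mean(0).round(4) if len(h) else "")
        if len(S0)>50:
            c,q,S=plane(S0,.003); q*=np.sign(q@[1,.3,0]); print(len(S),"c",c.round(4),"yaw",np.degrees(np.arctan2(q[1],q[0])).round(2),"tilt",np.degrees(np.arcsin(q[2])).round(2),"z",np.percentile(S0[:,2],[1,99]).round(4),"V",np.percentile(S0[:,:2]@v,[1,99]).round(4),"U",np.percentile(S0[:,:2]@u,[1,50,99]).round(4))
E
python3 - <<'E'
from h import *
st(); look("7")
E
```

```text
time: 15.25
tcp_pos: [0.6159, -0.1747, 0.1051]
tcp_rot: [[-0.308, 0.951, 0.0], [0.951, 0.308, -0.0], [-0.0, 0.0, -1.0]]
contact_force: [0.3, 0.0, -0.5]
width: 0.0852
grip_force: 0.0
time: 15.85
tcp_pos: [0.6163, -0.1747, 0.2269]
tcp_rot: [[-0.308, 0.951, 0.003], [0.951, 0.308, -0.001], [-0.002, 0.003, -1.0]]
contact_force: [0.2, -0.2, -0.6]
width: 0.0854
grip_force: 0.0
t 15.85 p [ 0.6163 -0.1747  0.2269] R [[-0.308, 0.951, 0.003], [0.951, 0.308, -0.001], [-0.002, 0.003, -1.0]] w 0.0854 q [-0.29  0.42  1.41 -0.    1.3  -0.61] F [ 0.2 -0.2 -0.6]
scene 173 handle 66 [ 0.489  -0.2169  0.0981]
104 c [ 0.6236 -0.1827  0.1183] yaw 18.86 tilt -2.47 z [0.0928 0.1328] V [-0.4164 -0.3005] U [0.5273 0.5344 0.541 ]
top 52 handle 0 
27 c [ 0.6066 -0.1529  0.1216] yaw 23.08 tilt 12.57 z [0.0884 0.1389] V [-0.3622 -0.2989] U [0.5248 0.5301 0.5364]
wrist 2277 handle 851 [ 0.4857 -0.2148  0.0992]
1154 c [ 0.6142 -0.1637  0.1223] yaw 17.93 tilt 1.63 z [0.0757 0.1325] V [-0.413  -0.2985] U [0.5265 0.5323 0.538 ]
```

View pics/wrist7.png

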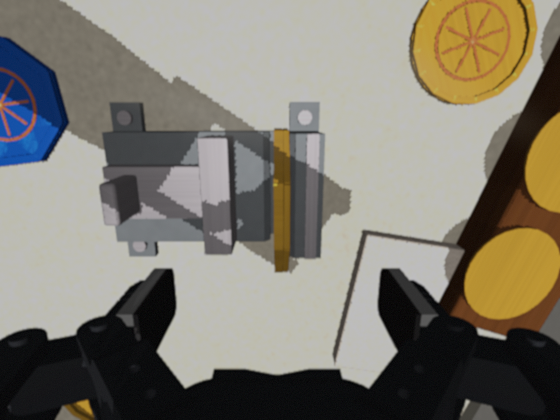

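The tray stands upright alone in the groove, edge at about (283,200); handle at (120,195). Next I grip the handle again.

```bash
python3 -m creep '[{"slide":[0.1,-3.4,0],"rot":[0,0,0],"fingers":1},{"slide":[0,-3.4,0],"rot":[0,0,0],"fingers":1},{"slide":[0,-3.4,0],"rot":[0,0,0],"fingers":1},{"slide":[0,-3.5,0],"rot":[0,0,0],"fingers":1},{"slide":[0,0,0],"rot":[0,0,0],"fingers":1},{"slide":[0,0,4],"rot":[0,0,0],"fingers":1},{"slide":[0,0,4],"rot":[0,0,0],"fingers":1},{"slide":[0,0,4],"rot":[0,0,0],"fingers":1},{"slide":[0,0,3.4],"rot":[0,0,0],"fingers":1},{"slide":[0,0,0],"rot":[0,0,0],"fingers":1}]'
python3 -m creep '[{"slide":[0,0,0],"rot":[0,0,0],"fingers":-1},{"slide":[0,0,0],"rot":[0,0,0],"fingers":-1},{"slide":[0,0,0],"rot":[0,0,0],"fingers":-1},{"slide":[0,0,0],"rot":[0,0,0],"fingers":-1},{"slide":[0,0,0],"rot":[0,0,0],"fingers":-1},{"slide":[0,0,0],"rot":[0,0,0],"fingers":-1}]'
```

```text
time: 17.0
tcp_pos: [0.482, -0.214, 0.0661]
tcp_rot: [[-0.308, 0.951, -0.011], [0.951, 0.308, 0.005], [0.008, -0.009, -1.0]]
contact_force: [-0.6, -0.6, 0.1]
width: 0.0857
grip_force: 0.0
time: 17.6
tcp_pos: [0.4857, -0.2161, 0.0722]
tcp_rot: [[-0.309, 0.951, 0.002], [0.951, 0.309, -0.001], [-0.001, 0.001, -1.0]]
contact_force: [-0.9, 0.6, 6.0]
width: 0.0135
grip_force: 59.1
```

```bash
python3 -m creep '[{"slide":[0,0.4,0],"rot":[0,0,0],"fingers":-1},{"slide":[0,0.6,0],"rot":[0,0,0],"fingers":-1},{"slide":[0,0.6,0],"rot":[0,0,0],"fingers":-1},{"slide":[0,0.6,0],"rot":[0,0,0],"fingers":-1},{"slide":[0,0.4,0],"rot":[0,0,0],"fingers":-1},{"slide":[0,0.3,0],"rot":[0,0,0],"fingers":-1},{"slide":[0,0.2,0],"rot":[0,0,0],"fingers":-1},{"slide":[0,0.2,0],"rot":[0,0,0],"fingers":-1},{"slide":[0,0,0],"rot":[0,0,0],"fingers":-1}]'
python3 -m creep '[{"slide":[0,0.2,0],"rot":[0,0,0],"fingers":-1},{"slide":[0,0.2,0],"rot":[0,0,0],"fingers":-1},{"slide":[0,0.2,0],"rot":[0,0,0],"fingers":-1},{"slide":[0,0,0],"rot":[0,0,0],"fingers":-1},{"slide":[0,0,0],"rot":[0,0,0],"fingers":-1}]'
```

```text
time: 18.5
tcp_pos: [0.5167, -0.206, 0.0722]
tcp_rot: [[-0.309, 0.951, 0.001], [0.951, 0.309, -0.001], [-0.001, 0.0, -1.0]]
contact_force: [-2.3, 0.3, 7.1]
width: 0.0133
grip_force: 59.2
time: 19.0
tcp_pos: [0.5224, -0.2042, 0.0722]
tcp_rot: [[-0.309, 0.951, 0.001], [0.951, 0.309, -0.001], [-0.001, 0.0, -1.0]]
contact_force: [-2.1, 0.0, 5.5]
width: 0.013
grip_force: 59.2
```

```bash
python3 -m creep '[{"slide":[0,0.1,0],"rot":[0,0,0],"fingers":-1},{"slide":[0,0.1,0],"rot":[0,0,0],"fingers":-1},{"slide":[0,0,0],"rot":[0,0,0],"fingers":-1}]'; python3 -m creep '[{"slide":[0,0.1,0],"rot":[0,0,0],"fingers":-1},{"slide":[0,0.1,0],"rot":[0,0,0],"fingers":-1},{"slide":[0,0,0],"rot":[0,0,0],"fingers":-1}]'
```

```text
time: 19.3
tcp_pos: [0.5224, -0.2041, 0.0722]
tcp_rot: [[-0.309, 0.951, -0.003], [0.951, 0.309, -0.002], [-0.001, -0.003, -1.0]]
contact_force: [-7.9, -2.3, 9.9]
width: 0.0129
grip_force: 59.7
time: 19.6
tcp_pos: [0.5224, -0.2041, 0.0722]
tcp_rot: [[-0.31, 0.951, -0.007], [0.951, 0.31, -0.002], [-0.0, -0.007, -1.0]]
contact_force: [-13.7, -5.3, 13.1]
width: 0.013
grip_force: 60.1
```

The jaw has stopped against the tray at about 14 N. I ease off the push, release, rise and look.

```bash
python3 -m creep '[{"slide":[0,-0.2,0],"rot":[0,0,0],"fingers":-1},{"slide":[0,0,0],"rot":[0,0,0],"fingers":1},{"slide":[0,0,0],"rot":[0,0,0],"fingers":1},{"slide":[0,0,0],"rot":[0,0,0],"fingers":1},{"slide":[0,0,0],"rot":[0,0,0],"fingers":1},{"slide":[0,0,-4],"rot":[0,0,0],"fingers":1},{"slide":[0,0,-5],"rot":[0,0,0],"fingers":1},{"slide":[0,0,-5],"rot":[0,0,0],"fingers":1},{"slide":[0,0,-3],"rot":[0,0,0],"fingers":1},{"slide":[0,0,0],"rot":[0,0,0],"fingers":1}]'
python3 - <<'E'
from h import *
st(); look("8")
E
```

```text
time: 20.6
tcp_pos: [0.5268, -0.2041, 0.2464]
tcp_rot: [[-0.309, 0.951, 0.01], [0.951, 0.309, -0.004], [-0.007, 0.008, -1.0]]
contact_force: [0.6, -0.3, 0.1]
width: 0.0854
grip_force: 0.0
t 20.6 p [ 0.5268 -0.2041  0.2464] R [[-0.309, 0.951, 0.01], [0.951, 0.309, -0.004], [-0.007, 0.008, -1.0]] w 0.0854 q [-0.39  0.29  1.57  0.    1.27 -0.7 ] F [ 0.6 -0.3  0.1]
scene 211 handle 65 [ 0.5254 -0.2051  0.0982]
73 c [ 0.6217 -0.1787  0.1262] yaw 20.58 tilt -32.88 z [0.053  0.1332] V [-0.4182 -0.3015] U [0.4713 0.5336 0.541 ]
top 177 handle 1 [ 0.5163 -0.2131  0.0986]
84 c [ 0.6129 -0.1661  0.1227] yaw 18.79 tilt 2.18 z [0.0946 0.1371] V [-0.4026 -0.3002] U [0.5249 0.5309 0.5366]
wrist 4162 handle 681 [ 0.52   -0.2031  0.0989]
2855 c [ 0.6097 -0.1706  0.107 ] yaw 17.91 tilt -1.53 z [0.0683 0.1315] V [-0.4132 -0.2987] U [0.525  0.5258 0.5368]
```

View pics/wrist8.png

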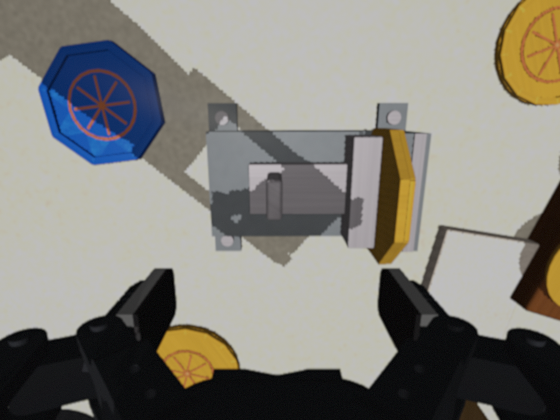

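The tray is clamped between the jaws, edge at (395,195). The handle may have crept back a millimetre or two on release, so I push once more from behind with shut fingers.

```bash
python3 -m creep '[{"slide":[0,-4.2,0],"rot":[0,0,0],"fingers":-1},{"slide":[0,0,0],"rot":[0,0,0],"fingers":-1},{"slide":[0,0,0],"rot":[0,0,0],"fingers":-1},{"slide":[0,0,4],"rot":[0,0,0],"fingers":-1},{"slide":[0,0,4],"rot":[0,0,0],"fingers":-1},{"slide":[0,0,4],"rot":[0,0,0],"fingers":-1},{"slide":[0,0,4],"rot":[0,0,0],"fingers":-1},{"slide":[0,0,1],"rot":[0,0,0],"fingers":-1},{"slide":[0,0,0],"rot":[0,0,0],"fingers":-1}]'
python3 -m creep '[{"slide":[0,0.3,0],"rot":[0,0,0],"fingers":-1},{"slide":[0,0.3,0],"rot":[0,0,0],"fingers":-1},{"slide":[0,0.2,0],"rot":[0,0,0],"fingers":-1},{"slide":[0,0.2,0],"rot":[0,0,0],"fingers":-1},{"slide":[0,0,0],"rot":[0,0,0],"fingers":-1}]'
```

```text
time: 21.65
tcp_pos: [0.4838, -0.2156, 0.0693]
tcp_rot: [[-0.309, 0.951, -0.004], [0.951, 0.309, 0.002], [0.003, -0.003, -1.0]]
contact_force: [-0.4, -0.1, 0.1]
width: -0.0002
grip_force: 0.0
time: 22.15
tcp_pos: [0.4944, -0.2132, 0.0717]
tcp_rot: [[-0.309, 0.951, 0.001], [0.951, 0.309, -0.001], [-0.001, 0.001, -1.0]]
contact_force: [0.0, 0.2, -0.1]
width: 0.0001
grip_force: 0.0
```

```bash
python3 -m creep '[{"slide":[0,0.2,0],"rot":[0,0,0],"fingers":-1},{"slide":[0,0.2,0],"rot":[0,0,0],"fingers":-1},{"slide":[0,0,0],"rot":[0,0,0],"fingers":-1}]'; python3 -m creep '[{"slide":[0,0.2,0],"rot":[0,0,0],"fingers":-1},{"slide":[0,0.1,0],"rot":[0,0,0],"fingers":-1},{"slide":[0,0,0],"rot":[0,0,0],"fingers":-1}]'
```

```text
time: 22.45
tcp_pos: [0.4979, -0.2119, 0.0711]
tcp_rot: [[-0.309, 0.951, 0.0], [0.951, 0.309, -0.0], [-0.0, 0.0, -1.0]]
contact_force: [0.6, -0.4, 0.7]
width: 0.0002
grip_force: 0.0
time: 22.75
tcp_pos: [0.5006, -0.211, 0.071]
tcp_rot: [[-0.308, 0.951, 0.0], [0.951, 0.308, -0.0], [-0.0, 0.0, -1.0]]
contact_force: [0.2, 0.5, 0.6]
width: 0.0005
grip_force: 0.0
```

```bash
python3 -m creep '[{"slide":[0,0.2,0],"rot":[0,0,0],"fingers":-1},{"slide":[0,0.1,0],"rot":[0,0,0],"fingers":-1},{"slide":[0,0,0],"rot":[0,0,0],"fingers":-1}]'; python3 -m creep '[{"slide":[0,0.1,0],"rot":[0,0,0],"fingers":-1},{"slide":[0,0.1,0],"rot":[0,0,0],"fingers":-1},{"slide":[0,0,0],"rot":[0,0,0],"fingers":-1}]';  python3 -m creep '[{"slide":[0,0.1,0],"rot":[0,0,0],"fingers":-1},{"slide":[0,0.1,0],"rot":[0,0,0],"fingers":-1},{"slide":[0,0,0],"rot":[0,0,0],"fingers":-1}]'
```

```text
time: 23.05
tcp_pos: [0.5024, -0.2102, 0.071]
tcp_rot: [[-0.309, 0.951, -0.002], [0.951, 0.309, -0.0], [0.0, -0.002, -1.0]]
contact_force: [-3.4, -2.6, 2.1]
width: 0.0002
grip_force: 2.3
time: 23.35
tcp_pos: [0.5025, -0.2102, 0.071]
tcp_rot: [[-0.309, 0.951, -0.006], [0.951, 0.309, -0.001], [0.001, -0.006, -1.0]]
contact_force: [-9.7, -4.8, 5.5]
width: -0.0003
grip_force: 5.5
time: 23.65
tcp_pos: [0.5025, -0.2102, 0.071]
tcp_rot: [[-0.31, 0.951, -0.01], [0.951, 0.31, -0.002], [0.001, -0.01, -1.0]]
contact_force: [-15.5, -8.1, 8.9]
width: 0.0001
grip_force: 8.5
```

The jaw is seated solidly: 17 N and no movement. I back straight off and rise.

```bash
python3 -m creep '[{"slide":[0,-1,0],"rot":[0,0,0],"fingers":-1},{"slide":[0,-2,0],"rot":[0,0,0],"fingers":-1},{"slide":[0,0,-4],"rot":[0,0,0],"fingers":-1},{"slide":[0,0,-5],"rot":[0,0,0],"fingers":-1},{"slide":[0,0,-5],"rot":[0,0,0],"fingers":-1},{"slide":[0,0,-3],"rot":[0,0,0],"fingers":-1},{"slide":[0,0,0],"rot":[0,0,0],"fingers":-1},{"slide":[0,0,0],"rot":[0,0,0],"fingers":-1}]'
python3 - <<'E'
from h import *
st(); look("9")
E
```

```text
time: 24.45
tcp_pos: [0.479, -0.2178, 0.2414]
tcp_rot: [[-0.308, 0.951, 0.002], [0.951, 0.308, -0.0], [-0.001, 0.002, -1.0]]
contact_force: [1.0, 0.2, -0.3]
width: 0.0001
grip_force: 0.0
t 24.45 p [ 0.479  -0.2178  0.2414] R [[-0.308, 0.951, 0.002], [0.951, 0.308, -0.0], [-0.001, 0.002, -1.0]] w 0.0001 q [-0.45  0.24  1.66  0.    1.25 -0.76] F [ 1.   0.2 -0.3]
scene 205 handle 67 [ 0.5257 -0.2052  0.0982]
76 c [ 0.6225 -0.1806  0.1268] yaw 20.8 tilt -26.57 z [0.0544 0.1331] V [-0.4184 -0.3011] U [0.4729 0.5343 0.5406]
top 199 handle 63 [ 0.5198 -0.2036  0.1001]
97 c [ 0.6147 -0.1706  0.1212] yaw 17.64 tilt -0.31 z [0.0923 0.1375] V [-0.4168 -0.3   ] U [0.5249 0.5307 0.5368]
wrist 5493 handle 688 [ 0.52   -0.2035  0.0999]
4116 c [ 0.6105 -0.1714  0.1062] yaw 17.99 tilt -0.98 z [0.0633 0.1325] V [-0.4143 -0.2994] U [0.5254 0.5264 0.5376]
```

```bash
python3 -c "
from bench import workorder
print(workorder.hand_in())"
```

```text
the job is handed in; nothing more can be done
None
```

I handed the job in at about 25 s of the 64 s. The octagonal tray stands about 1° off upright at the bottom of the groove, near its middle, with the jaw shut firmly against it and the arm clear. The hand-in returned no verdict, and I judged the jaw gap from its hard stop at 17 N rather than measuring it.

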